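# Set the bench gap gauge to its mark

### The job

Set the gap gauge on the bench for the next batch of fittings: roll its knurled adjuster wheel under a fingertip, stroke by stroke, until the gap has closed so far that the pointer on the sliding jaw stands opposite the point of the gauge mark clip. Come up to the mark from the open side without running well past it, move the jaw only by its wheel, leave the loose fittings and tools where they are, and take the hand away at the end.

Things in the scene. Friction and masses are not known exactly. Their poses are not given: they have to be found in the camera images.
- gauge: Bench gap gauge, bolted down: grey cast bed 14 mm thick with a knurled wheel in a fork at one end, a sliding jaw, then a fixed anvil. Origin on the bench below the wheel's centre. x: level along the bed, wheel to anvil (roughly to the robot's left). y: level across it, roughly towards the robot; z up. The bed spans x -70 to 245, y -62 to 54 mm; jaw and anvil are 85 mm high.
- wheel: Knurled steel adjuster wheel, 68 mm diameter, 24 mm wide, a captive nut on the jaw's screw. Origin at its centre, 52 mm above the bench; it turns about the gauge's x axis. The fork cheeks beside it (12 mm thick, 2.5 mm off its sides) have round tops of 27 mm radius on the same axis, so the wheel's outer 7 mm stand free over its upper half. Its own axes turn with it.
- wheel_top (a point): Fixed point at the top of the wheel, 86 mm above the bench. Stroking here towards the gauge's +y (roughly towards the robot) closes the gap, the other way opens it: the jaw moves 3.5 mm per radian, about 1 mm per 10 mm of stroke. About 1.6 N along the rim turns it (press with some 5 N); it stays where left. At the start 6 to 18 mm of jaw travel (60 to 175 mm of stroke) remain. Axes as the gauge's.
- jaw: Steel sliding jaw, 50 x 60 mm, 85 mm high, driven by the wheel's screw along the gauge's +x towards the anvil; gap 45 to 50 mm at the start. Origin at bench height on the gauge's centre line, 30 mm behind the jaw's face; axes as the gauge's. Its screw, 16 mm diameter, 52 mm above the bench, runs back through the wheel and stands out up to 30 mm behind the fork. Not to be pushed by hand.
- jaw_point (a point): Tip of the small brass pointer on the jaw's side that lies above the scale bar (gauge y = -42.5 mm, 36.5 mm above the bench), pointing along the gauge's -y. It moves with the jaw along the gauge's x axis.
- mark: The gauge mark: a brass clip, 14 mm wide and 18 mm deep, clamped on the outer edge of the scale bar, with a point facing the jaw's pointer. It is fixed and stays where it is. Origin at bench height below its point; axes as the gauge's.
- mark_point (a point): Tip of the gauge mark's point, 36.5 mm above the bench, 1 mm across (gauge y) from the line on which the tip of the jaw's pointer travels; the setting is right when both tips have the same place along the gauge's x axis. Axes as the gauge's.
- anvil_face (a point): Centre of the fixed anvil's round face, 64 mm above the bench at gauge x = 180 mm, looking at the jaw.
- coupler: Bystander: chromed steel socket coupler, standing, 38 mm in diameter, 62 mm high; origin under its centre.
- nipple: Bystander: black steel pipe nipple, standing, 27 mm in diameter, 70 mm high; origin under its centre.
- plug: Bystander: blue cast-iron plug with square head, standing, 42 mm in diameter, 40 mm high; origin under its centre.
- bleed_body: Bystander: brass bleed screw body with hexagon, standing, 22 mm across, 44 mm high; origin under its centre.
- wrench: Bystander: flat steel wrench, 190 mm long, 8 mm thick, lying; origin under its middle, x along it.
- case: Bystander: seal kit case 154 x 204 x 62 mm with a hinged grey lid, shut, standing left of the gauge; heavy and fixed. Origin under its centre.

How it is judged (in metres and radians):
On the way:
1. a finger rests on the wheel (contact force between the fingers and wheel above 0.5 N), for 0.1 s.
At the end, for the whole second after the job is handed in: The tip of the jaw's pointer stands within 2 mm of the tip of the gauge mark, measured along the bed, and the jaw is at rest (x of jaw_point in the frame of mark_point between -0.002 and 0.002 m and linear speed of jaw below 0.003 m/s); the robot touches nothing.
It fails at once if the jaw run more than 4 mm past the mark (x of jaw_point in the frame of mark_point above 0.004 m).
It fails at once if the jaw or its screw pushed directly (over 2 N) (contact force between any of the fingers, the arm and jaw above 2 N).
It fails at once if a loose fitting or the wrench moved or lifted by more than 15 mm (distance of any of coupler, nipple, plug, bleed_body, wrench from where it was at the start of the episode above 0.015 m).
It also fails if it takes over 67 s, if anything falls off the work surface, if the arm or the gripper's body presses on something with over 40 N, if the wrist force passes 120 N, or if a joint passes its speed limit or range.

### The arm

A 6-joint arm with a two-finger parallel gripper is mounted at the origin on the work surface. World frame = base frame: x ahead of the robot, y to its left, z up, the work surface at z = 0. Lengths are in mm, angles in rad, forces in N, time in s.
With the tool pointing down it reaches from about 400 to 925 mm from the base axis. Payload 12.5 kg.
Tool frame: the origin (TCP) lies at the very end of the fingers, on their centre line; the grasp point (between the pads) lies 19 mm behind it; z points along the fingers, y is the line along which they close (so a half turn about z gives the same grasp; the last joint's range is limited). The gripper opens to 95 mm and grips with 3 to 60 N. Pads are 20 mm wide; open, the fingers measure 119 mm over their backs; the gripper's body (75 mm by 180 mm) begins 59 mm behind the grasp point.
Start: joints at [1.042, 0.491, 1.559, -0, 1.092, -0.106], TCP at [256.433, 569.99, 214.661] pointing down, gripper open.
Joint ranges: [-3.1, 3.1], [-0.84, 2.19], [0.05, 2.79], [-1.13, 4.28], [0.06, 2.93], [-2.69, 2.69]. Speed limits (rad/s): [2.22, 2.22, 2.79, 3.14, 3.14, 3.14].

### API

Orientations are given as a rotation vector (axis times angle).
In Python, from cell import bot, cams, workorder, silhouettes, landmark_of gives the robot as it stands. The module is installed in compiled form; this text tells all that it offers.
- The arm moves only by the tool step_arm, never from a script. Its argument "moves" is a list of rows, each an object of numbers: "jaw": the opening in per cent of the stroke, from 0 (shut) to 100 (fully open); "x", "y", "z": the shift along the tool's x, y, z in units of 0.2 m (1.0 is 0.2 m); "turn": the turn about the tool's z in units of 180 degrees (1.0 is 180 degrees). In form: [{"jaw": .., "x": .., "y": .., "z": .., "turn": ..}, ...]. A call has 1 to 8 rows; each row is the pose to reach, as a shift and turn from the pose commanded when the call began, along the tool's axes at that moment, turning the shorter way round; what a row does not reach only later rows make up. A row lasts 1/12 s, in which the tool goes at most 41.7 mm and 7.16 degrees, less where a joint would pass 70% of its speed; a pose out of reach is approached as far as the arm can. A call with a number of a shift or a turn outside -1 to 1 is refused whole. A call with a gripper value outside its range is refused whole. The fingers move at their own pace and stop on an object; the grip force is fixed at half the most. Time passes only in rows, so rows that repeat a pose let the fingers close. It gives the time, the measured TCP pose, the force, the opening and the grip force at its end, in the units of the state.
- bot.get_obs(): the state, without advancing time (a new reading comes with each control period).
- cams.get_image(name): name is "side" or "top" or "wrist"; returns a dict with "pixels" (400x640x3 uint8, red, green, blue), "fov_y" (degrees; the focal length in pixels is half the picture's height over the tangent of half this angle, whatever the lens; pixels are square), "cx", "cy" (the principal point, pixels), "world_from_camera" (4x4, takes a point from camera to world coordinates); the wrist camera has in their place "hand_eye" (4x4, takes a point from camera to tool coordinates, whose origin is the TCP and whose axes are the flange's). Camera axes: x right, y down, z forward; pixel columns grow to the right and rows downward; lengths in mm; the calibration is good to about 2 mm. A picture is of the moment at which its call begins: read the wrist's pose just before it. There is no depth.
- workorder.finish_job(): hands the job in; it is judged then, once.
Trained networks look in the newest picture that a camera, given by its name, has taken for a name from the list of things; names that differ only in an ending like _2 or _b are one class to them, and where a whole thing is asked for, a point or a joint stands for the part that bears it (a point fixed in the world has none). Each returns a list of dicts, best first, with "p" (0 to 1); they miss things now and then, are a little off and sometimes report something else, mostly with a low value. They report only what shows in the picture. A call takes as long as a camera call.
- silhouettes(camera, name): "mask" (400x640 bool, what is visible of it).
- landmark_of(camera, name): "xyz" ([x, y, z] in mm, in world coordinates, good to about 4 mm: a listed point, or the origin of a listed thing).
The state is a dict: "time": time; "qpos": joint angles; "dq": joint speeds; "tau": joint torques, N m; "eef_pos": TCP position; "orientation": TCP orientation; "ft_force": force on the tool from outside, world axes, zero at the start; "ft_torque": the same for the moment, N m; "width": finger opening in mm; "grip_force": force on a finger pad.
Only numpy, scipy, OpenCV 4.12 (cv2) and the standard library are available. Lean on these libraries where they do the work, as an engineer would, in place of code of your own. Each camera call takes 0.05 s, during which the arm holds its last target. There are 200 camera calls.

## Working session

There is one attempt and no reset: what is moved stays moved. The work goes in short steps, Python scripts to look and compute and a tool call to move; the robot and the scene stay as the last step left them, time stands still between calls to the robot, and variables do not carry over. Pictures are saved under pics/ and viewed, at most 10 in all, crops included, and the job is handed in when it is done.

Besides the shell and the picture viewer there is one more tool, called after ">>>" as name([rows], argument=value, ...), one row to a line, values as JSON. step_arm: Moves the arm, as the interface text tells. Shifts and turns lie within -1 to 1; 1 stands for 0.2 m of shift or 180 degrees of turn. Its arguments: {"type":"object","properties":{"moves":{"type":"array"}},"required":["moves"]}

```bash
mkdir -p pics; python3 - <<'E'
from cell import bot,cams,landmark_of
import cv2,numpy as np
o=bot.get_obs();print(o['time'],o['eef_pos'],o['orientation'],o['width'],o['ft_force'])
for c in ['top','side']:
    im=cams.get_image(c);cv2.imwrite(f'pics/{c}0.png',im['pixels'][:,:,::-1])
    print(c,im['fov_y'],np.round(im['world_from_camera'],3).tolist())
    for n in ['gauge','wheel','wheel_top','jaw_point','mark_point','anvil_face','coupler','nipple','plug','bleed_body','wrench','case']:
        l=landmark_of(c,n)
        print(n,[(np.round(d['xyz'],1).tolist(),round(d['p'],2)) for d in l[:2]])
E
```

```text
0.0 [256.31305733 569.75155823 214.04499233] [-6.59150015e-01 -3.07130567e+00  1.69282342e-03] 95.21447376311949 [ 0.47807469 -0.02391482  0.84140052]
top 53.628673175284405 [[-0.018, -0.989, 0.149, 371.349], [-1.0, 0.019, 0.006, 28.163], [-0.009, -0.149, -0.989, 1425.314], [0.0, 0.0, 0.0, 1.0]]
gauge [([489.8, 18.4, -1.8], 0.96)]
wheel [([490.5, 20.5, 54.9], 0.62)]
wheel_top [([488.1, 16.0, 84.5], 0.67)]
jaw_point [([523.9, 127.5, 34.0], 0.7)]
mark_point [([521.1, 140.3, 40.1], 0.52)]
anvil_face [([476.3, 200.1, 64.3], 0.82)]
coupler [([381.3, 105.8, 2.5], 0.64)]
nipple [([387.9, -7.8, 1.9], 0.61), ([526.2, -107.7, -2.6], 0.23)]
plug [([525.5, -108.9, -2.5], 0.46)]
bleed_body [([585.3, 55.2, -0.3], 0.58)]
wrench [([560.5, -444.7, -0.6], 0.76)]
case [([491.5, 523.3, 2.1], 0.96)]
side 49.7617096529313 [[0.877, -0.291, 0.382, 69.62], [-0.48, -0.491, 0.728, -856.679], [-0.024, -0.822, -0.57, 770.14], [0.0, 0.0, 0.0, 1.0]]
gauge [([493.0, 18.0, -2.6], 0.96)]
wheel [([494.3, 22.2, 54.3], 0.74), ([473.9, 200.5, 61.4], 0.32)]
wheel_top [([488.1, 17.6, 87.7], 0.75)]
jaw_point [([523.6, 131.3, 34.8], 0.81), ([526.9, 140.7, 40.6], 0.5)]
mark_point [([524.6, 143.4, 38.5], 0.61)]
anvil_face [([475.1, 198.0, 62.8], 0.59)]
coupler [([381.3, 104.8, 2.8], 0.61), ([528.2, 142.5, 1.8], 0.36)]
nipple [([488.3, 19.3, 53.6], 0.67), ([386.4, -6.5, 5.1], 0.65)]
plug [([526.8, -111.5, 2.3], 0.7), ([493.3, 14.7, -2.4], 0.19)]
bleed_body [([522.1, 128.2, 31.7], 0.73), ([583.6, 53.1, 2.2], 0.65)]
wrench []
case [([494.8, 529.0, -1.9], 0.96)]
```

View pics/top0.png

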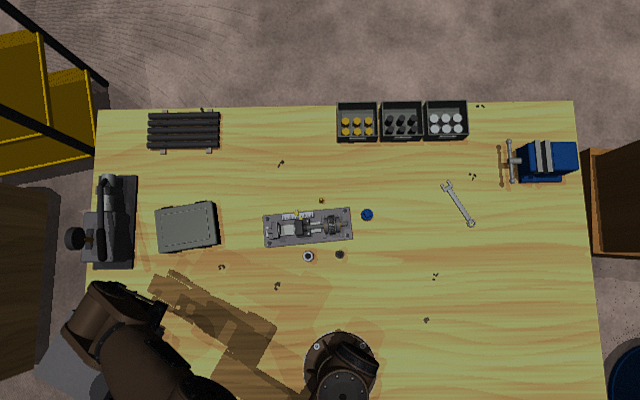

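View pics/side0.png

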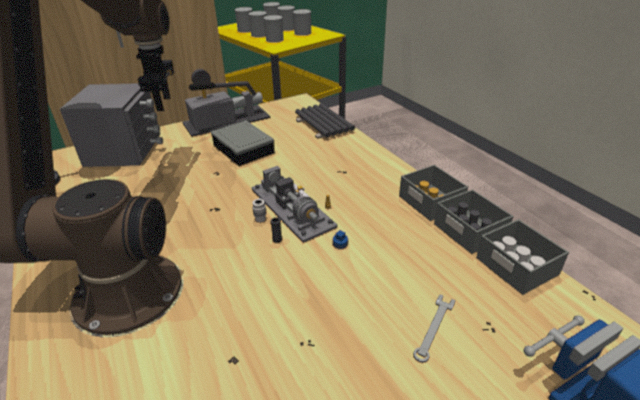

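The top view shows the gauge at px (308,227) with its wheel at (333,226), the mark clip at about (297,213) and fittings around it. In the side view the wheel is at (305,208). Both agree with the network positions. I'll approach with the fingers shut.

>>> step_arm([
  {"jaw": 0,"x": -1,"y": -1,"z": 0,"turn": 0},
  {"jaw": 0,"x": -1,"y": -1,"z": 0,"turn": 0},
  {"jaw": 0,"x": -1,"y": -1,"z": 0,"turn": 0},
  {"jaw": 0,"x": -1,"y": -1,"z": 0,"turn": 0},
  {"jaw": 0,"x": -1,"y": -1,"z": 0,"turn": 0},
  {"jaw": 0,"x": -1,"y": -1,"z": 0,"turn": 0},
  {"jaw": 0,"x": -1,"y": -1,"z": 0,"turn": 0},
])

```text
time: 1.88
eef_pos: [357.1, 303.2, 214.9]
orientation: [0.66, 3.071, 0.0]
ft_force: [0.4, 0.6, 0.3]
width: 53.6
grip_force: 0.0
```

>>> step_arm([
  {"jaw": 0,"x": -0.8,"y": -0.6,"z": 0,"turn": 0.34},
  {"jaw": 0,"x": -0.8,"y": -0.6,"z": 0,"turn": 0.34},
  {"jaw": 0,"x": -0.8,"y": -0.6,"z": 0,"turn": 0.34},
  {"jaw": 0,"x": -0.8,"y": -0.6,"z": 0,"turn": 0.34},
  {"jaw": 0,"x": -0.8,"y": -0.6,"z": 0,"turn": 0.34},
  {"jaw": 0,"x": -0.8,"y": -0.6,"z": 0,"turn": 0.34},
  {"jaw": 0,"x": -0.8,"y": -0.6,"z": 0,"turn": 0.34},
  {"jaw": 0,"x": -0.8,"y": -0.6,"z": 0,"turn": 0.34},
])

```text
time: 2.55
eef_pos: [453.7, 129.6, 214.6]
orientation: [-2.061, -2.371, -0.0]
ft_force: [-0.5, 0.3, -0.1]
width: 2.2
grip_force: 0.0
```

```bash
cat > h.py <<'E'
from cell import bot,cams,landmark_of
import cv2,numpy as np
from scipy.spatial.transform import Rotation as Ro
W=np.array([489.5,18.,0]);T=np.radians(94.6)
def to(u=0,v=0,z=110):  # numbers to reach gauge x=v, y=u offset, tool y = -gauge y
    o=bot.get_obs();R=Ro.from_rotvec(o['orientation']).as_matrix()
    gx=np.array([np.cos(T),np.sin(T),0]);gy=np.array([-np.sin(T),np.cos(T),0])
    p=W+gx*v+gy*u+[0,0,z];d=R.T@(p-o['eef_pos'])/200
    yaw=np.arctan2(R[1,0],R[0,0]);t=((yaw-T)+np.pi)%(2*np.pi)-np.pi
    print('t',round(o['time'],2),'pos',np.round(o['eef_pos'],1),'move',np.round(d,3),'turn',round(t/np.pi,3),'F',np.round(o['ft_force'],1),'w',round(o['width'],1),'q6',round(o['qpos'][5],2))
def wrist(name=None):
    o=bot.get_obs();im=cams.get_image('wrist')
    Rt=np.eye(4);Rt[:3,:3]=Ro.from_rotvec(o['orientation']).as_matrix();Rt[:3,3]=o['eef_pos']
    if name: cv2.imwrite(f'pics/{name}.png',im['pixels'][:,:,::-1])
    return im,Rt@im['hand_eye']
def pix(im,M,p):
    q=np.linalg.inv(M)@np.r_[p,1];f=200/np.tan(np.radians(im['fov_y'])/2)
    return im['cx']+f*q[0]/q[2],im['cy']+f*q[1]/q[2]
E
python3 - <<'E'
from h import *
to()
im,M=wrist('w0')
for n in ['wheel_top','jaw_point','mark_point','anvil_face']:
    print(n,[(np.round(d['xyz'],1).tolist(),round(d['p'],2)) for d in landmark_of('wrist',n)[:2]])
E
```

```text
t 2.55 pos [453.7 129.6 214.6] move [-0.578  0.099  0.523] turn 0.019 F [-0.5  0.3 -0.1] w 2.2 q6 -0.0
wheel_top []
jaw_point [([525.2, 127.2, 39.7], 0.87)]
mark_point [([522.1, 143.7, 37.3], 0.56)]
anvil_face [([474.7, 197.4, 63.8], 0.84)]
```

View pics/w0.png

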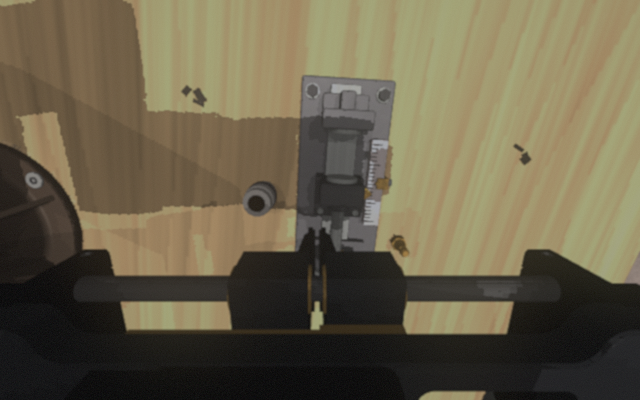

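>>> step_arm([
  {"jaw": 0,"x": -0.578,"y": 0.1,"z": 0.4,"turn": 0.019},
  {"jaw": 0,"x": -0.578,"y": 0.1,"z": 0.4,"turn": 0.019},
  {"jaw": 0,"x": -0.578,"y": 0.1,"z": 0.4,"turn": 0.019},
  {"jaw": 0,"x": -0.578,"y": 0.1,"z": 0.4,"turn": 0.019},
  {"jaw": 0,"x": -0.578,"y": 0.1,"z": 0.4,"turn": 0.019},
  {"jaw": 0,"x": -0.578,"y": 0.1,"z": 0.4,"turn": 0.019},
])

```text
time: 3.3
eef_pos: [490.1, 18.9, 134.3]
orientation: [-2.12, -2.317, 0.001]
ft_force: [0.2, 0.7, 0.1]
width: 0.1
grip_force: 0.0
```

```bash
python3 - <<'E'
from h import *
to(-20)
im,M=wrist('w1')
for n in ['wheel_top','jaw_point','mark_point','anvil_face']:
    print(n,[(np.round(d['xyz'],1).tolist(),round(d['p'],2)) for d in landmark_of('wrist',n)[:2]])
print(pix(im,M,[489.5,18,86]))
E
```

```text
t 3.3 pos [490.1  18.9 134.3] move [-0.005  0.097  0.121] turn 0.003 F [0.2 0.7 0.1] w 0.1 q6 -0.19
wheel_top [([487.0, 23.0, 82.8], 0.67)]
jaw_point []
mark_point [([519.8, 144.0, 40.3], 0.58)]
anvil_face []
(np.float64(317.657591859525), np.float64(220.91138429072586))
```

View pics/w1.png

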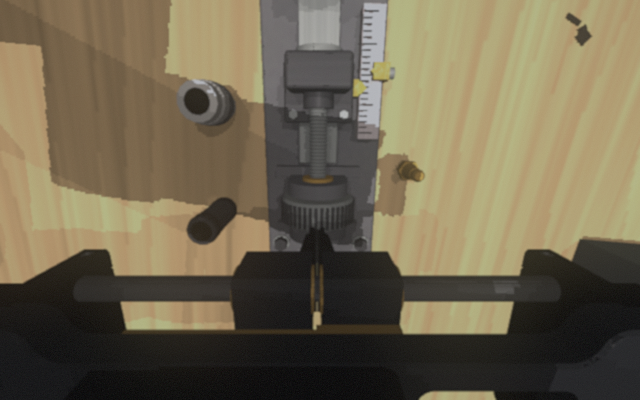

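The picture shows the wheel at px (318,205), with the fingertips at (317,235) lined up with it. The jaw pointer is at (358,88) and the mark clip at (378,72), which is still ahead of it. Next I'll lower the fingers to find contact.

>>> step_arm([
  {"jaw": 0,"x": 0,"y": 0,"z": 0.21,"turn": 0},
  {"jaw": 0,"x": 0,"y": 0,"z": 0.21,"turn": 0},
  {"jaw": 0,"x": 0,"y": 0,"z": 0.22,"turn": 0},
  {"jaw": 0,"x": 0,"y": 0,"z": 0.225,"turn": 0},
  {"jaw": 0,"x": 0,"y": 0,"z": 0.23,"turn": 0},
  {"jaw": 0,"x": 0,"y": 0,"z": 0.23,"turn": 0},
])

```text
time: 4.05
eef_pos: [490.7, 19.1, 89.7]
orientation: [2.12, 2.317, 0.002]
ft_force: [0.1, 0.1, 0.2]
width: 0.3
grip_force: 0.0
```

>>> step_arm([
  {"jaw": 0,"x": 0,"y": 0,"z": 0.005,"turn": 0},
  {"jaw": 0,"x": 0,"y": 0,"z": 0.005,"turn": 0},
])

```text
time: 4.22
eef_pos: [490.5, 19.0, 88.2]
orientation: [2.121, 2.317, 0.001]
ft_force: [0.8, -0.0, 1.2]
width: 0.2
grip_force: 0.0
```

>>> step_arm([
  {"jaw": 0,"x": 0,"y": 0,"z": 0.005,"turn": 0},
  {"jaw": 0,"x": 0,"y": 0,"z": 0.005,"turn": 0},
])

```text
time: 4.38
eef_pos: [490.3, 19.1, 86.7]
orientation: [2.121, 2.317, 0.0]
ft_force: [-0.5, -0.3, 0.2]
width: 0.4
grip_force: 0.0
```

>>> step_arm([
  {"jaw": 0,"x": 0,"y": 0,"z": 0.005,"turn": 0},
  {"jaw": 0,"x": 0,"y": 0,"z": 0.005,"turn": 0},
])

```text
time: 4.55
eef_pos: [490.7, 19.1, 86.2]
orientation: [2.121, 2.317, 0.002]
ft_force: [-1.1, -0.0, 7.7]
width: 0.4
grip_force: 3.9
```

>>> step_arm([
  {"jaw": 0,"x": 0,"y": 0,"z": 0.003,"turn": 0},
  {"jaw": 0,"x": 0,"y": 0,"z": 0.003,"turn": 0},
])

```text
time: 4.72
eef_pos: [491.1, 19.1, 86.1]
orientation: [2.12, 2.316, 0.003]
ft_force: [-1.8, 0.8, 15.3]
width: 0.3
grip_force: 7.5
```

>>> step_arm([
  {"jaw": 0,"x": 0,"y": -0.02,"z": -0.002,"turn": 0},
  {"jaw": 0,"x": 0,"y": -0.04,"z": -0.002,"turn": 0},
])

```text
time: 4.88
eef_pos: [483.2, 18.4, 86.0]
orientation: [2.12, 2.316, 0.003]
ft_force: [2.6, 0.7, 1.7]
width: 0.3
grip_force: 1.1
```

>>> step_arm([
  {"jaw": 0,"x": 0,"y": -0.015,"z": 0,"turn": 0},
  {"jaw": 0,"x": 0,"y": -0.02,"z": 0,"turn": 0},
])

```text
time: 5.05
eef_pos: [477.7, 18.0, 85.3]
orientation: [-2.121, -2.317, 0.001]
ft_force: [0.2, -0.7, -0.1]
width: 0.2
grip_force: 0.0
```

```bash
cat >> h.py <<'E'
def gap():
    for c in ['wrist','side','top']:
        if c!='wrist': cams.get_image(c)
        else: wrist()
        r=[]
        for n in ['jaw_point','mark_point']:
            r.append([(np.round(d['xyz']@np.array([np.cos(T),np.sin(T),0]),1),np.round(d['xyz'][0]),round(d['p'],2)) for d in landmark_of(c,n)[:2]])
        print(c,r)
E
python3 - <<'E'
from h import *
to(-20); gap()
E
```

```text
t 5.05 pos [477.7  18.   85.3] move [-0.006  0.158 -0.123] turn 0.003 F [ 0.2 -0.7 -0.1] w 0.2 q6 -0.19
wrist [[(np.float64(84.9), np.float64(523.0), 0.79)], [(np.float64(102.3), np.float64(520.0), 0.91)]]
side [[(np.float64(85.5), np.float64(523.0), 0.75)], []]
top [[(np.float64(84.5), np.float64(526.0), 0.81)], [(np.float64(100.2), np.float64(522.0), 0.46), (np.float64(-487.7), np.float64(558.0), 0.36)]]
```

>>> step_arm([
  {"jaw": 0,"x": 0,"y": 0,"z": -0.034,"turn": 0},
  {"jaw": 0,"x": 0,"y": 0.152,"z": -0.034,"turn": 0},
  {"jaw": 0,"x": 0,"y": 0.152,"z": 0.01,"turn": 0},
  {"jaw": 0,"x": 0,"y": 0.126,"z": 0.013,"turn": 0},
  {"jaw": 0,"x": 0,"y": 0.095,"z": 0.003,"turn": 0},
  {"jaw": 0,"x": 0,"y": 0.0615,"z": 0,"turn": 0},
])

```text
time: 6.0
eef_pos: [490.9, 19.0, 86.3]
orientation: [2.12, 2.316, 0.003]
ft_force: [-0.3, -0.1, 0.0]
width: 0.5
grip_force: 0.2
```

>>> step_arm([
  {"jaw": 0,"x": 0,"y": -0.033,"z": 0.003,"turn": 0},
  {"jaw": 0,"x": 0,"y": -0.065,"z": 0.013,"turn": 0},
])

```text
time: 6.17
eef_pos: [477.4, 17.9, 84.4]
orientation: [2.12, 2.316, 0.002]
ft_force: [-3.9, 0.4, 23.1]
width: 0.7
grip_force: 11.4
```

```bash
python3 - <<'E'
from h import *
to(0); gap()
E
```

```text
t 6.17 pos [477.4  17.9  84.4] move [-0.005  0.06  -0.128] turn 0.003 F [-3.9  0.4 23.1] w 0.7 q6 -0.19
wrist [[(np.float64(88.9), np.float64(524.0), 0.65), (np.float64(71.2), np.float64(387.0), 0.59)], [(np.float64(100.8), np.float64(522.0), 0.97)]]
side [[(np.float64(90.3), np.float64(521.0), 0.85)], []]
top [[(np.float64(88.1), np.float64(523.0), 0.57)], [(np.float64(100.8), np.float64(521.0), 0.44)]]
```

>>> step_arm([
  {"jaw": 0,"x": 0,"y": 0,"z": -0.046,"turn": 0},
  {"jaw": 0,"x": 0,"y": 0.155,"z": -0.046,"turn": 0},
  {"jaw": 0,"x": 0,"y": 0.155,"z": -0.003,"turn": 0},
  {"jaw": 0,"x": 0,"y": 0.13,"z": -0.0045,"turn": 0},
  {"jaw": 0,"x": 0,"y": 0.098,"z": -0.009,"turn": 0},
  {"jaw": 0,"x": 0,"y": 0.065,"z": -0.011,"turn": 0},
  {"jaw": 0,"x": 0,"y": 0.032,"z": -0.009,"turn": 0},
  {"jaw": 0,"x": 0,"y": 0,"z": -0.0045,"turn": 0},
])

```text
time: 7.28
eef_pos: [476.8, 17.9, 84.7]
orientation: [2.12, 2.317, 0.002]
ft_force: [1.3, -0.7, 2.1]
width: 0.2
grip_force: 0.9
```

```bash
python3 - <<'E'
from h import *
to(0); gap(); wrist('w2')
E
```

```text
t 7.28 pos [476.8  17.9  84.7] move [-0.005  0.064 -0.127] turn 0.003 F [ 1.3 -0.7  2.1] w 0.2 q6 -0.19
wrist [[(np.float64(91.2), np.float64(524.0), 0.86)], [(np.float64(99.2), np.float64(522.0), 0.58)]]
side [[], []]
top [[(np.float64(95.6), np.float64(523.0), 0.49)], [(np.float64(-152.3), np.float64(528.0), 0.68), (np.float64(103.1), np.float64(523.0), 0.58)]]
```

View pics/w2.png

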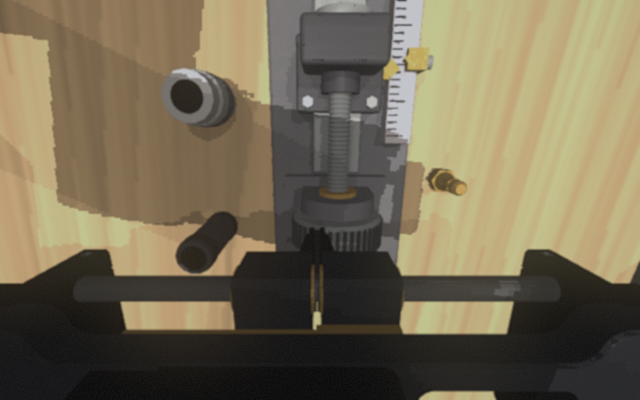

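```bash
cat >> h.py <<'E'
def unp(im,M,px,z=36.5):
    f=200/np.tan(np.radians(im['fov_y'])/2)
    d=M[:3,:3]@[(px[0]-im['cx'])/f,(px[1]-im['cy'])/f,1];c=M[:3,3]
    p=c+d*(z-c[2])/d[2]-W
    return round(p@[np.cos(T),np.sin(T),0],1),round(p@[-np.sin(T),np.cos(T),0],1)
def crop(name,x0,y0,w=60,h=50,k=10):
    im,M=wrist();c=im['pixels'][y0:y0+h,x0:x0+w,::-1]
    cv2.imwrite(f'pics/{name}.png',cv2.resize(c,None,fx=k,fy=k,interpolation=cv2.INTER_CUBIC));return im,M
E
python3 - <<'E'
from h import *
im,M=crop('c0',375,40)
p=im['pixels'].astype(int)[40:90,375:435];m=(p[:,:,0]-p[:,:,2]>60)&(p[:,:,0]>120)
for r in m: print(''.join('#' if a else '.' for a in r))
for px in [(391,70),(410,58),(397,70),(406,60)]: print(px,unp(im,M,px))
E
```

```text
............................................................
............................................................
............................................................
............................................................
............................................................
............................................................
............................................................
.............................................##########.....
...................................####################.....
..................................#####################.....
..................................#####################.....
..................................#####################.....
..................................#####################.....
.................................#####################......
.................................#####################......
.................................#####################......
................................######################......
...............................######################.......
..
[... 1445 characters left out ...]
................
............................................................
..........................................##................
..........................................##................
..........................................##................
..........................................#.................
..........................................#.................
..........................................#.................
..........................................#.................
(391, 70) (np.float64(113.5), np.float64(-36.2))
(410, 58) (np.float64(121.3), np.float64(-48.7))
(397, 70) (np.float64(113.6), np.float64(-40.4))
(406, 60) (np.float64(120.0), np.float64(-46.1))
```

View pics/c0.png

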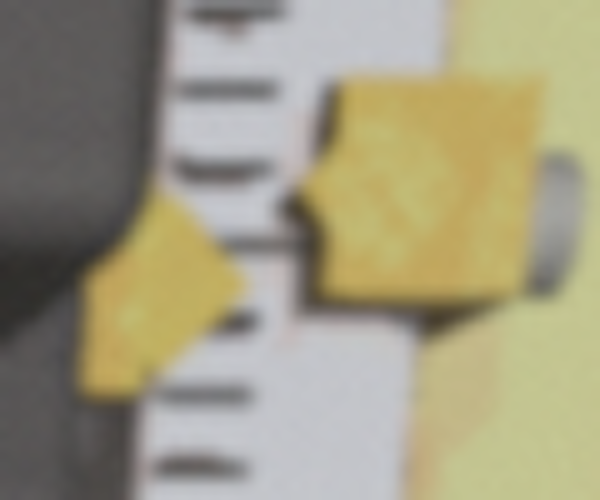

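The crop shows the pointer tip at px (399,68) and the mark tip at (405,58.5), so about 6 mm remain. One more full stroke.

>>> step_arm([
  {"jaw": 0,"x": 0,"y": 0,"z": -0.041,"turn": 0},
  {"jaw": 0,"x": 0,"y": 0.155,"z": -0.041,"turn": 0},
  {"jaw": 0,"x": 0,"y": 0.155,"z": 0.001,"turn": 0},
  {"jaw": 0,"x": 0,"y": 0.13,"z": 0,"turn": 0},
  {"jaw": 0,"x": 0,"y": 0.098,"z": -0.004,"turn": 0},
  {"jaw": 0,"x": 0,"y": 0.065,"z": -0.006,"turn": 0},
  {"jaw": 0,"x": 0,"y": 0.032,"z": -0.004,"turn": 0},
  {"jaw": 0,"x": 0,"y": 0,"z": 0,"turn": 0},
])

```text
time: 8.5
eef_pos: [477.0, 17.9, 84.8]
orientation: [2.12, 2.316, 0.002]
ft_force: [0.9, -0.5, 1.9]
width: 0.3
grip_force: 0.8
```

```bash
cat >> h.py <<'E'
def tips():  # yellow blobs near the scale: pointer tip = rightmost, mark tip = leftmost
    im,M=wrist();p=im['pixels'].astype(int);m=((p[:,:,0]-p[:,:,2]>60)&(p[:,:,0]>120)).astype(np.uint8)
    for r in m[40:90,375:435]: print(''.join('#' if a else '.' for a in r))
    return im,M
E
python3 - <<'E'
from h import *
to(0);tips()
E
```

```text
t 8.5 pos [477.   17.9  84.8] move [-0.005  0.062 -0.126] turn 0.003 F [ 0.9 -0.5  1.9] w 0.3 q6 -0.19
............................................................
............................................................
............................................................
............................................................
............................................................
............................................................
............................................................
..........................................##########........
................................####################........
................................####################........
...............................#####################........
...............................#####################........
...............................#####################........
...............................#####################........
............##.................#####################........
............####..............#####################.........
............#####....
[... 1352 characters left out ...]
.............................
............................................................
............................................................
............................................................
........................................#...................
........................................##..................
........................................##..................
........................................#...................
........................................#...................
.......................................##...................
.......................................##...................
.......................................#....................
```

>>> step_arm([
  {"jaw": 0,"x": 0,"y": 0,"z": -0.041,"turn": 0},
  {"jaw": 0,"x": 0,"y": 0.155,"z": -0.041,"turn": 0},
  {"jaw": 0,"x": 0,"y": 0.155,"z": 0.001,"turn": 0},
  {"jaw": 0,"x": 0,"y": 0.13,"z": 0,"turn": 0},
  {"jaw": 0,"x": 0,"y": 0.098,"z": -0.004,"turn": 0},
  {"jaw": 0,"x": 0,"y": 0.06,"z": -0.006,"turn": 0},
  {"jaw": 0,"x": 0,"y": 0.06,"z": -0.05,"turn": 0},
  {"jaw": 0,"x": 0,"y": 0,"z": -0.05,"turn": 0},
])

```text
time: 9.22
eef_pos: [478.2, 17.9, 95.1]
orientation: [2.12, 2.317, 0.001]
ft_force: [-0.3, -0.5, 0.1]
width: 0.1
grip_force: 0.0
```

>>> step_arm([
  {"jaw": 0,"x": 0,"y": 0,"z": 0.03,"turn": 0},
  {"jaw": 0,"x": 0,"y": 0,"z": 0.03,"turn": 0},
])

```text
time: 9.38
eef_pos: [476.7, 18.0, 87.3]
orientation: [-2.12, -2.316, 0.001]
ft_force: [-0.0, 0.3, -0.2]
width: 0.4
grip_force: 0.0
```

```bash
python3 - <<'E'
from h import *
to(0);tips();crop('c1',370,35)
E
```

```text
t 9.38 pos [476.7  18.   87.3] move [-0.006  0.064 -0.114] turn 0.003 F [-0.   0.3 -0.2] w 0.4 q6 -0.19
............................................................
............................................................
............................................................
............................................................
............................................................
............................................................
............................................................
............................................................
..........................................#########.........
................................###################.........
...............................#####################........
............##.................####################.........
............###................####################.........
...........######..............####################.........
...........######..............####################.........
..........########............#####################.........
.........##########.
[... 1353 characters left out ...]
.............................
............................................................
............................................................
............................................................
............................................................
........................................#...................
.......................................##...................
.......................................##...................
.......................................##...................
.......................................##...................
.......................................#....................
.......................................#....................
```

View pics/c1.png

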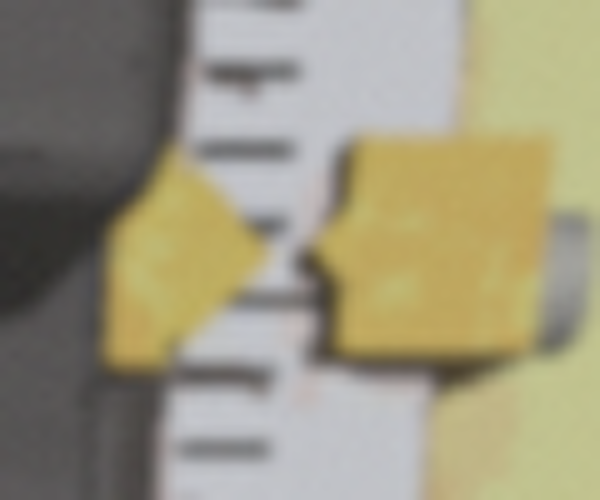

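The crop shows the pointer tip at px (396.5,60) and the mark tip at (401.5,59.5), level to within about 0.5 mm. Now I'll withdraw the hand.

>>> step_arm([
  {"jaw": 0,"x": 0,"y": 0,"z": -0.6,"turn": 0},
  {"jaw": 0,"x": 0,"y": 0,"z": -0.6,"turn": 0},
  {"jaw": 0,"x": 0,"y": 0,"z": -0.6,"turn": 0},
  {"jaw": 0,"x": 0,"y": 0,"z": -0.6,"turn": 0},
  {"jaw": 0,"x": 0,"y": 0,"z": -0.6,"turn": 0},
  {"jaw": 0,"x": 0,"y": 0,"z": -0.6,"turn": 0},
])

```text
time: 9.98
eef_pos: [477.3, 18.0, 207.1]
orientation: [-2.121, -2.317, 0.001]
ft_force: [0.2, -0.3, -0.0]
width: 0.4
grip_force: 0.0
```

```bash
python3 - <<'E'
from h import *
to(0);gap()
from cell import workorder
print(workorder.finish_job())
E
```

```text
t 9.98 pos [477.3  18.  207.1] move [-0.006  0.061  0.486] turn 0.003 F [ 0.2 -0.3 -0. ] w 0.4 q6 -0.19
wrist [[(np.float64(97.9), np.float64(522.0), 0.56)], [(np.float64(101.8), np.float64(520.0), 0.8)]]
side [[], [(np.float64(100.2), np.float64(528.0), 0.53), (np.float64(99.1), np.float64(521.0), 0.5)]]
top [[(np.float64(97.2), np.float64(521.0), 0.76)], [(np.float64(102.7), np.float64(519.0), 0.46)]]
the job is handed in; nothing more can be done
None
```

The job is handed in, with no verdict returned: the close-up picture put the jaw pointer within about 0.5 mm of the mark, but the coarser network positions (good to about 4 mm) read it 4 to 5 mm short. The jaw was moved only by the wheel, and the hand was clear about 12 cm above it at 10 s.

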